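Bring the tube carrier up to weight on the dial scale

TASK

The tube carrier on the dial scale is still too light: add green-capped sample tubes from the bench, one by one, each pushed fully home to the floor of an empty well past its spring balls, until the needle rests in the green zone. The three-well insert has slid a little from its middle, so find the wells with care and push with feeling: the needle must never reach the red zone. Leave the tube that is already in the carrier, keep the spare tubes standing on the bench, and leave the other things alone.

Things in the scene. Friction and masses are not known exactly. Their poses are not given: they have to be found in the camera images.
- scale: Grey bench scale, fixed, on levelling feet screwed out by 0 to 12 mm; housing 150 x 240 x 58 mm, with a 110 mm round dial tilted up on its front. Origin: 6 mm below the underside of the housing, at its middle; x points to its back (away from the dial), y along the row of wells towards well 3, z up. Its steel weighing platform carries the white carrier.
- needle (a joint): Dial needle, rad: 0 unloaded, grows clockwise seen from the front by 0.30 per N on the platform (2.94 per kg), the robot's push included. At the start it shows the weight of the tube already in the carrier. Green zone 0.74 to 1.06 (0.25 to 0.36 kg), red overload zone from 4.8 (16 N in all). The platform is a stiff spring that sinks 0.17 mm per N.
- carrier: White tube carrier on the platform, 46 mm high: a fixed end block with well 0 and, sliding in the same steel tray, an insert (80 x 172 mm) with wells 1 to 3, 60 mm apart. The insert has end play: it stands up to 13 mm either way along y, not measured, and a side push of 2 N shifts it. Origin: under the platform, 72 mm above the scale's origin and 12.5 mm to +y; axes as the scale's; mouths 54 mm above it.
- well0 (a point): Well 0, in the fixed block at the carrier's -y end, taken by a tube from the start. Every well: 36.6 mm bore with 2 mm lead-in, 40 mm deep to a flat floor; two sprung steel balls stick into it at its +x and -x sides, 17 mm below the mouth. Site: on the well's axis 47 mm above its floor and 7 mm above its mouth, where the centre of a fully home tube lies; z up.
- well1 (a point): Well 1 of the insert (no well between it and the gap): home point as for well 0, but given for the insert at the middle of its play, so the true well lies up to 13 mm from it along y, all three alike: look or feel for it. A tube hangs on the balls by its weight; 4 to 6 N push it past, 1 to 3 N on down; at the floor the force climbs steeply.
- well2 (a point): Well 2 of the insert (1 well between it and the gap): home point as for well 0, but given for the insert at the middle of its play, so the true well lies up to 13 mm from it along y, all three alike: look or feel for it. A tube hangs on the balls by its weight; 4 to 6 N push it past, 1 to 3 N on down; at the floor the force climbs steeply.
- well3 (a point): Well 3 of the insert (2 wells between it and the gap): home point as for well 0, but given for the insert at the middle of its play, so the true well lies up to 13 mm from it along y, all three alike: look or feel for it. A tube hangs on the balls by its weight; 4 to 6 N push it past, 1 to 3 N on down; at the floor the force climbs steeply.
- tube_a_mid (a point): One of four free sample tubes with green screw cap, loose, about 100 g (95 to 105 g), 94 mm tall: clear body 33.6 mm across, cap 41 mm across over the top 19 mm. Site: the tube's centre, on its axis 47 mm above its flat bottom; z along the tube to the cap. Only its position matters, it is round.
- tube_b_mid (a point): One of four free sample tubes with green screw cap, loose, about 100 g (95 to 105 g), 94 mm tall: clear body 33.6 mm across, cap 41 mm across over the top 19 mm. Site: the tube's centre, on its axis 47 mm above its flat bottom; z along the tube to the cap. Only its position matters, it is round.
- tube_c_mid (a point): One of four free sample tubes with green screw cap, loose, about 100 g (95 to 105 g), 94 mm tall: clear body 33.6 mm across, cap 41 mm across over the top 19 mm. Site: the tube's centre, on its axis 47 mm above its flat bottom; z along the tube to the cap. Only its position matters, it is round.
- tube_d_mid (a point): One of four free sample tubes with green screw cap, loose, about 100 g (95 to 105 g), 94 mm tall: clear body 33.6 mm across, cap 41 mm across over the top 19 mm. Site: the tube's centre, on its axis 47 mm above its flat bottom; z along the tube to the cap. Only its position matters, it is round.
- tube_in_mid (a point): Sample tube that already sits fully home in well 0, the end well. It looks like the others, but its weight varies from 75 to 190 g. Site: its centre, as for the others. Leave it in.
- mouse: Black computer mouse, 113 x 60 x 36 mm, loose bystander. Origin: middle of its underside.
- tape: Roll of brown tape lying flat, 84 mm across, 18 mm high, loose bystander. Origin: middle of its underside.
- jar: Small jar with orange cap, 41 mm across, 53 mm tall, loose bystander. Origin: middle of its underside.
- beaker: Small clear beaker, 76 mm across, 85 mm tall, loose bystander. Origin: middle of its underside.
- white_bottle: Small white bottle with cap, 50 mm across, 100 mm tall, loose bystander. Origin: middle of its underside.
- tip_box: Blue box of pipette tips, 90 x 116 x 66 mm, loose bystander. Origin: middle of its underside.
Mind the look-alikes: they are no part of the job. What is shaped like the part that bears tube_d_mid but brown or purple is not meant.

How it is judged (in metres and radians):
On the way:
1. a first added tube is fully home in a well (((z of tube_a_mid in the frame of carrier below 0.0628 m and x of tube_a_mid in the frame of carrier between -0.004 and 0.004 m and y of tube_a_mid in the frame of carrier between -0.125 and 0.102 m) or (z of tube_b_mid in the frame of carrier below 0.0628 m and x of tube_b_mid in the frame of carrier between -0.004 and 0.004 m and y of tube_b_mid in the frame of carrier between -0.125 and 0.102 m) or (z of tube_c_mid in the frame of carrier below 0.0628 m and x of tube_c_mid in the frame of carrier between -0.004 and 0.004 m and y of tube_c_mid in the frame of carrier between -0.125 and 0.102 m) or (z of tube_d_mid in the frame of carrier below 0.0628 m and x of tube_d_mid in the frame of carrier between -0.004 and 0.004 m and y of tube_d_mid in the frame of carrier between -0.125 and 0.102 m))), for 0.2 s.
At the end, for the whole second after the job is handed in: The needle rests in the green zone (0.724 to 1.075 rad); the tube that was in the carrier and every added tube is fully home (centre no more than 1.8 mm above a well's home point); every other tube stands upright on the bench (value of joint needle between 0.724 and 1.075 rad and z of tube_in_mid in the frame of carrier below 0.0628 m and x of tube_in_mid in the frame of carrier between -0.004 and 0.004 m and y of tube_in_mid in the frame of carrier between -0.125 and 0.102 m and ((z of tube_a_mid in the frame of carrier below 0.0628 m and x of tube_a_mid in the frame of carrier between -0.004 and 0.004 m and y of tube_a_mid in the frame of carrier between -0.125 and 0.102 m) or (height (world z) of tube_a_mid between 0.04 and 0.055 m and angle between tube_a_mid's own z axis and vertical below 0.1 rad)) and ((z of tube_b_mid in the frame of carrier below 0.0628 m and x of tube_b_mid in the frame of carrier between -0.004 and 0.004 m and y of tube_b_mid in the frame of carrier between -0.125 and 0.102 m) or (height (world z) of tube_b_mid between 0.04 and 0.055 m and angle between tube_b_mid's own z axis and vertical below 0.1 rad)) and ((z of tube_c_mid in the frame of carrier below 0.0628 m and x of tube_c_mid in the frame of carrier between -0.004 and 0.004 m and y of tube_c_mid in the frame of carrier between -0.125 and 0.102 m) or (height (world z) of tube_c_mid between 0.04 and 0.055 m and angle between tube_c_mid's own z axis and vertical below 0.1 rad)) and ((z of tube_d_mid in the frame of carrier below 0.0628 m and x of tube_d_mid in the frame of carrier between -0.004 and 0.004 m and y of tube_d_mid in the frame of carrier between -0.125 and 0.102 m) or (height (world z) of tube_d_mid between 0.04 and 0.055 m and angle between tube_d_mid's own z axis and vertical below 0.1 rad))); the robot touches nothing.
It fails at once if the needle reaches the red zone (4.8 rad) (value of joint needle above 4.8 rad).
It fails at once if the tube already in the carrier is lifted or moved by more than 15 mm (distance of tube_in_mid from where it was at the start of the episode above 0.015 m).
It fails at once if a bystander is moved by more than 30 mm (distance of any of mouse, tape, jar, beaker, white_bottle, tip_box from where it was at the start of the episode above 0.03 m).
It also fails if it takes over 72 s, if anything falls off the work surface, if the arm or the gripper's body presses on something with over 40 N, if the wrist force passes 120 N, or if a joint passes its speed limit or range.

ROBOT

A 7-joint arm with a two-finger parallel gripper is mounted at the origin on a cart in front of the work surface, level with it; the furniture and walls round the work are solid. World frame = base frame: x ahead of the robot, y to its left, z up, the work surface at z = 0. Lengths are in mm, angles in rad, forces in N, time in s.
With the tool pointing down it reaches from about 425 to 1025 mm from the base axis. Payload 9.4 kg.
Tool frame: the origin (TCP) lies midway between the tips of the shut fingers; the grasp point (between the pads) lies behind it (r.grasp_offset is the z of the grasp point in the tool frame, in mm); z points along the fingers, y is the line along which they close (so a half turn about z gives the same grasp; the last joint's range is limited). The gripper opens to 93 mm and grips with 3 to 60 N. Pads are 15 mm wide; open, the fingers measure 128 mm over their backs; the gripper's body (75 mm by 188 mm) begins 65 mm behind the grasp point.
Start: joints at [-1.25, 0.599, -0.003, 1.599, 0.002, 0.943, -0.08], TCP at [280.863, 668.386, 218.618] pointing down, gripper open.
Joint ranges: [-2.57, 2.57], [-0.35, 1.97], [-1.29, 1.29], [0.11, 2.56], [-1.05, 4.19], [0.11, 1.86], [-2.63, 2.63]. Speed limits (rad/s): [2.22, 2.22, 3.01, 3.01, 3.14, 3.14, 3.14].

INTERFACE

Orientations are given as [roll, pitch, yaw] about the fixed x, y, z axes, in that order (R = Rz(yaw) Ry(pitch) Rx(roll)).
In Python, from bench import r gives the robot as it stands. The module is installed in compiled form; this text tells all that it offers.
- The arm moves only by the tool drive_tool, never from a script. Its argument "moves" is a list of rows, each a list of 7 numbers: the opening, from 0 (shut) to 1 (fully open), then the shift along the tool's x, y, z in mm, then the turn, a rotation vector about the tool's x, y, z in degrees. A call has 1 to 5 rows; each row shifts and turns the commanded pose from where the row before left it, along the tool's axes as they then stand; what a row does not reach is not made up. A row lasts 1/10 s, in which the tool goes at most 50 mm and 8.59 degrees, less where a joint would pass 70% of its speed; a pose out of reach is approached as far as the arm can. A call is refused whole if a number of a shift passes 50 or a number of a turn 8.59, either way. A call with a gripper value outside its range is refused whole. The fingers move at their own pace and stop on an object; "squeeze" is the grip in N (left out, the last holds). Time passes only in rows, so rows that do not move let the fingers close. It gives the time, the measured TCP pose, the force, the opening and the grip force at its end, in the units of the state.
- r.get_obs(): the state, without advancing time (a new reading comes with each control period).
- r.snapshot(name): name is "scene" or "side" or "wrist"; returns a dict with "img" (420x560x3 uint8, red, green, blue), "z_map" (420x560 float32, mm along the optical axis (not along the pixel's ray), 0 where there is no reading), "intrinsics" (3x3 intrinsics, pixels), "pose" (4x4, takes a point from camera to world coordinates); the wrist camera has in their place "hand_eye" (4x4, takes a point from camera to tool coordinates, whose origin is the TCP and whose axes are the flange's). Camera axes: x right, y up, looking along -z (the intrinsics and any distortion apply to the point x, -y, -z); pixel columns grow to the right and rows downward; lengths in mm; the calibration is good to about 2 mm. A picture is of the moment at which its call begins: read the wrist's pose just before it.
- r.sign_off(): hands the job in; it is judged then, once.
Trained networks look in a picture, given as the dict that the camera call returned (one of the last four; its "shot" number tells which), for a name from the list of things; names that differ only in an ending like _2 or _b are one class to them, and where a whole thing is asked for, a point or a joint stands for the part that bears it (a point fixed in the world has none). Each returns a list of dicts, best first, with "conf" (0 to 1); they miss things now and then, are a little off and sometimes report something else, mostly with a low value. They report only what shows in the picture. A call takes as long as a camera call. They do not tell look-alikes from the thing itself.
- r.outline_of(name, picture): "pixels" (420x560 bool, what is visible of it) and "extent" ([left, top, right, bottom] in pixels, round what is visible of it).
The state is a dict: "time_s": time; "joints": joint angles; "joint_velocities": joint speeds; "effort": joint torques, N m; "tcp_pos": TCP position; "tcp_rot": TCP orientation; "force": force on the tool from outside, world axes, zero at the start; "torque": the same for the moment, N m; "grip_width": finger opening in mm; "grip_force": force on a finger pad.
Only numpy, scipy, OpenCV 4.12 (cv2) and the standard library are available. Lean on these libraries where they do the work, as an engineer would, in place of code of your own. Each camera call takes 0.05 s, during which the arm holds its last target. There are 200 camera calls.

## Working session

There is one attempt and no reset: what is moved stays moved. The work goes in short steps, Python scripts to look and compute and a tool call to move; the robot and the scene stay as the last step left them, time stands still between calls to the robot, and variables do not carry over. Pictures are saved under pics/ and viewed, at most 10 in all, crops included, and the job is handed in when it is done.

Besides the shell and the picture viewer there is one more tool, called after "Emit:" in YAML: its name, and indented under it one key for each argument. drive_tool: Moves the arm, as the interface text tells. Its arguments: {"type":"object","properties":{"moves":{"type":"array","items":{"type":"array","items":{"type":"number"}}},"squeeze":{"type":"number"}},"required":["moves"]}

```bash
mkdir -p pics
cat > h.py <<'E'
import numpy as np, cv2
from scipy.spatial.transform import Rotation as Ro
from bench import r
def cam(n):
    o=r.get_obs(); s=r.snapshot(n)
    if n=="wrist":
        T=np.eye(4);T[:3,:3]=Ro.from_euler('xyz',o['tcp_rot']).as_matrix();T[:3,3]=o['tcp_pos'];P=T@np.array(s['hand_eye'])
    else: P=np.array(s['pose'])
    s['P']=P; return s
def save(s,f): cv2.imwrite('pics/'+f,s['img'][:,:,::-1])
def pts(s,mask=None):
    z=s['z_map']; v,u=np.nonzero((z>0)&(mask if mask is not None else True)); K=s['intrinsics']; d=z[v,u]
    c=np.c_[(u-K[0,2])/K[0,0]*d,-(v-K[1,2])/K[1,1]*d,-d]
    return c@s['P'][:3,:3].T+s['P'][:3,3],u,v
E
python3 - <<'E'
from h import *
print(r.get_obs(), r.grasp_offset)
a=cam("scene");b=cam("side")
im=np.hstack([a['img'],b['img']]);
save(a,'scene.png');save(b,'side.png')
for s in(a,b):
    print(s['P'].round(3).tolist(),s['intrinsics'].tolist(),[k for k in s])
    for n in("tube_d_mid","scale","carrier"):
        for d in r.outline_of(n,s):
            p,u,v=pts(s,d['pixels']); print(n,d['conf'],d['extent'],np.median(p,0).round(),p.min(0).round(),p.max(0).round()) if len(p) else 0
E
```

```text
{'time_s': 0.0, 'joints': array([-1.24967892,  0.60012633, -0.00252508,  1.60011557,  0.00182436,
        0.942904  , -0.07979505]), 'joint_velocities': array([-2.67113788e-05,  1.39736661e-04,  5.17151388e-04, -4.89390447e-04,
        5.61487024e-04,  1.76881121e-04, -3.30125111e-04]), 'effort': array([-7.48158964e-04, -7.65059066e+01,  1.49656858e+00, -2.52367347e+01,
       -5.25078177e-02,  1.68208609e-02,  1.64198427e-04]), 'tcp_pos': array([280.71611169, 667.92397858, 217.76447733]), 'tcp_rot': array([-3.14005044e+00,  1.72176015e-04,  2.74383814e+00]), 'force': array([0.37315503, 0.82993645, 0.95780795]), 'torque': array([-0.01357528, -0.00437581, -0.00538058]), 'grip_force': 0.0, 'grip_width': 93.52406351519517} -18.8
[[0.537, 0.334, -0.774, -532.113], [-0.843, 0.234, -0.484, -592.364], [0.02, 0.913, 0.407, 678.932], [0.0, 0.0, 0.0, 1.0]] [[546.4790933266327, 0.0, 282.2170219190103], [0.0, 546.4790933266327, 208.7605239527737], [0.0, 0.0, 1.0]] ['img', 'z_map', 'intrinsics', 'pose', 'shot', 'P']
tube_d_mid 0.87 [237.7, 218.0, 248.9, 252.5] [446. 138.  62.] [434. 126.   4.] [4
[... 762 characters left out ...]
3.] [474. 165.  96.]
tube_d_mid 0.66 [222.7, 185.9, 236.2, 224.5] [452. 210.  65.] [438. 155.  -1.] [521. 392.  96.]
tube_d_mid 0.58 [278.3, 331.8, 327.3, 386.4] [ 356. -264.   29.] [ 312. -286.   -3.] [ 429. -208.   38.]
tube_d_mid 0.58 [166.9, 181.2, 184.0, 199.7] [358. 401.  36.] [340. 391.  -3.] [408. 535.  55.]
tube_d_mid 0.56 [275.7, 200.9, 288.6, 236.3] [537.  86.  62.] [523.  75.  -2.] [638. 246.  97.]
scale 0.57 [273.1, 203.5, 391.9, 318.8] [ 503. -135.   88.] [ 412. -252.   -4.] [681. 153. 136.]
scale 0.55 [206.4, 151.0, 224.3, 177.6] [506. 428.  67.] [487. 413.  25.] [554. 498. 102.]
carrier 0.71 [294.8, 202.7, 386.4, 300.3] [ 526. -138.  123.] [ 470. -252.   -1.] [731. 153. 187.]
```

View pics/scene.png

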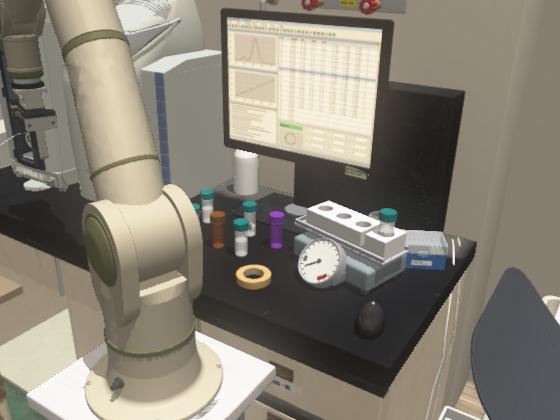

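View pics/side.png

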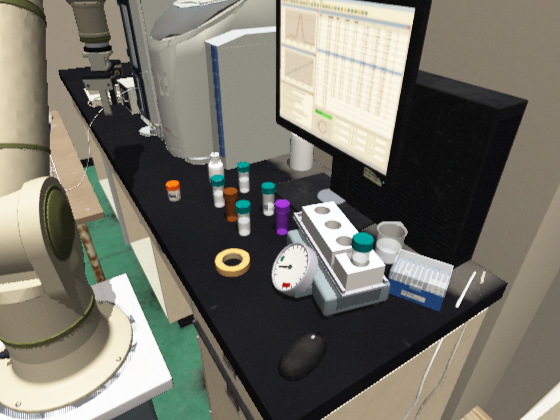

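The scene view shows teal-capped tubes at about (207,205), (249,217), (240,236) and (194,210, half hidden). The side view shows them at (243,215), (268,198), (243,178) and (217,190). The look-alikes are brown at (232,205) and purple at (282,215), both side view. The tube already loaded is at (362,245). I'll locate these by cap colour.

Run:
```python
from h import *
for n in("scene","side"):
    s=cam(n); h=cv2.cvtColor(s['img'],cv2.COLOR_RGB2HSV)
    def blobs(m,mn=15):
        k,l,st,c=cv2.connectedComponentsWithStats(m.astype(np.uint8))
        for i in range(1,k):
            if st[i,4]>=mn: yield st[i],l==i
    teal=(h[...,0]>80)&(h[...,0]<98)&(h[...,1]>130)&(h[...,2]>50)
    print(n)
    for st,m in blobs(teal):
        p,_,_=pts(s,m); 
        if not len(p): continue
        zt=np.percentile(p[:,2],90); t=p[p[:,2]>zt-6]
        print('teal',st.tolist(),'med',np.median(p,0).round(1),'top',zt.round(1),'mid',((t[:,:2].min(0)+t[:,:2].max(0))/2).round(1))
    p,u,v=pts(s)
    # carrier top plane
    q=p[(p[:,2]>115)&(p[:,2]<145)&(p[:,0]>430)&(p[:,0]<620)&(p[:,1]>-300)&(p[:,1]<60)]
    zt=np.histogram(q[:,2],30,(115,145)); print(zt[0].tolist())
    # clearance: high things
    for x0 in range(300,800,50):
        for y0 in range(-400,350,50):
            k=p[(p[:,0]>x0)&(p[:,0]<x0+50)&(p[:,1]>y0)&(p[:,1]<y0+50)&(p[:,2]>150)]
            if len(k)>5: print((x0,y0,k[:,2].min().round(),k[:,2].max().round()),end=' ')
    print()
for i,nm in enumerate(["mouse","tape","jar","beaker","white_bottle","tip_box"]):
    for d in r.outline_of(nm,s)[:1]:
        p,_,_=pts(s,d['pixels']); print(nm,d['conf'],np.median(p,0).round())
im=s['img'][190:330,260:420]; cv2.imwrite('pics/scale.png',cv2.resize(im[:,:,::-1],None,fx=4,fy=4,interpolation=2))
```

```text
scene
teal [201, 190, 12, 4, 38] med [558.  340.3  94.5] top 96.2 mid [557.7 341.6]
teal [243, 201, 14, 11, 95] med [553.9 188.3  92.6] top 95.2 mid [560.2 191.9]
teal [193, 204, 6, 4, 18] med [466.4 301.2  94.2] top 95.5 mid [466.1 302.9]
teal [380, 208, 17, 9, 108] med [ 524.5 -207.7  186.9] top 187.9 mid [ 527.6 -207.8]
teal [234, 218, 14, 13, 120] med [452.1 139.5  93.5] top 95.3 mid [457.1 145.5]
[46, 41, 45, 63, 55, 45, 46, 60, 50, 47, 63, 63, 59, 63, 67, 78, 147, 308, 343, 239, 82, 20, 4, 7, 3, 10, 0, 7, 7, 7]
(500, -250, np.float64(150.0), np.float64(189.0)) (500, -200, np.float64(153.0), np.float64(189.0)) (700, -150, np.float64(187.0), np.float64(567.0)) (700, -100, np.float64(176.0), np.float64(571.0)) (700, -50, np.float64(176.0), np.float64(571.0)) (700, 0, np.float64(177.0), np.float64(571.0)) (700, 50, np.float64(177.0), np.float64(571.0)) (700, 100, np.float64(176.0), np.float64(570.0)) (700, 150, np.float64(176.0), np.float64(571.0)) (700, 200, np.float64(177.0), np.float64(571.0)) (700, 250, np.float64(178.0), np.float64(571.0)) (700, 300, np.float64(174.0), np.floa
[... 1307 characters left out ...]
, np.float64(551.0)) (700, 100, np.float64(177.0), np.float64(547.0)) (700, 150, np.float64(178.0), np.float64(543.0)) (700, 200, np.float64(176.0), np.float64(538.0)) (700, 250, np.float64(178.0), np.float64(534.0)) (700, 300, np.float64(178.0), np.float64(530.0)) (750, -300, np.float64(151.0), np.float64(379.0)) (750, -250, np.float64(150.0), np.float64(403.0)) (750, -200, np.float64(150.0), np.float64(403.0)) (750, -150, np.float64(150.0), np.float64(403.0)) (750, -100, np.float64(150.0), np.float64(403.0)) 
mouse 0.76 [ 358. -263.   28.]
tape 0.72 [372.  44.  17.]
jar 0.53 [356. 401.  35.]
beaker 0.65 [ 664. -254.   65.]
white_bottle 0.56 [506. 428.  68.]
tip_box 0.83 [ 665. -255.   65.]
```

View pics/scale.png

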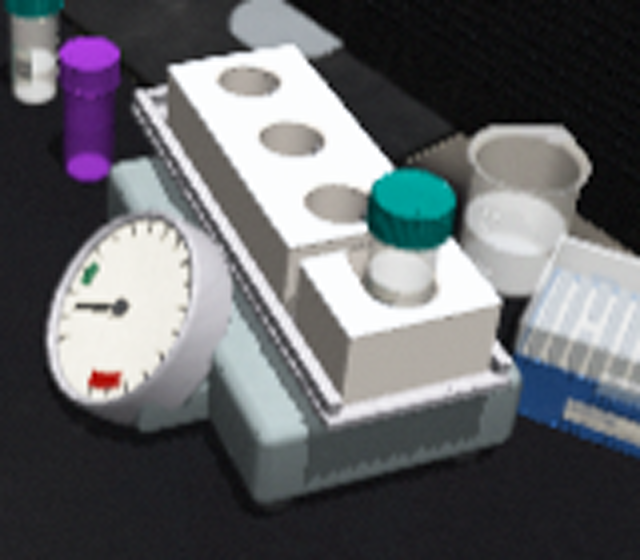

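Run:
```python
from h import *
x0,y0,sc=440,-280,3.0
outs=[]
for n in("scene","side"):
    s=cam(n); W,H=int(300*sc),int(180*sc)   # cols: y from y0+300 down; rows: x from top high
    yy,xx=np.meshgrid(y0+300-np.arange(W)/sc, x0+180-np.arange(H)/sc)
    w=np.stack([xx,yy,np.full_like(xx,133.2)],-1)
    c=(w-s['P'][:3,3])@s['P'][:3,:3]; K=s['intrinsics']
    u=K[0,0]*c[...,0]/-c[...,2]+K[0,2]; v=K[1,1]*-c[...,1]/-c[...,2]+K[1,2]
    im=cv2.remap(s['img'],u.astype(np.float32),v.astype(np.float32),1)
    g=im.min(2); m=(g>215).astype(np.uint8)
    cs,hi=cv2.findContours(m,cv2.RETR_CCOMP,cv2.CHAIN_APPROX_NONE)
    for i,k in enumerate(cs):
        if cv2.contourArea(k)>600*1:
            e=cv2.fitEllipse(k); print(n,'hole' if hi[0][i][3]>=0 else 'outer','x %.1f y %.1f'%(x0+180-e[0][1]/sc,y0+300-e[0][0]/sc),np.round(np.array(e[1])/sc,1),cv2.contourArea(k)/sc**2,
              'rect',[(round(x0+180-q[1]/sc,1),round(y0+300-q[0]/sc,1)) for q in cv2.boxPoints(cv2.minAreaRect(k))])
    outs.append(im)
cv2.imwrite('pics/rect.png',cv2.resize(np.vstack(outs)[:,:,::-1],None,fx=.55,fy=.55,interpolation=cv2.INTER_AREA))
```

```text
scene outer x 523.6 y -208.2 [58.9 86.4] 2123.4444444444443 rect [(np.float32(495.9), np.float32(-168.3)), (np.float32(575.0), np.float32(-188.5)), (np.float32(560.9), np.float32(-244.2)), (np.float32(481.7), np.float32(-224.0))]
scene outer x 558.0 y -85.1 [ 87.4 209.9] 13076.444444444445 rect [(np.float32(540.8), np.float32(8.5)), (np.float32(618.3), np.float32(-11.0)), (np.float32(576.3), np.float32(-178.2)), (np.float32(498.7), np.float32(-158.7))]
scene hole x 541.5 y -144.3 [35.1 38.5] 1055.8333333333333 rect [(np.float32(547.0), np.float32(-118.9)), (np.float32(566.2), np.float32(-152.1)), (np.float32(536.0), np.float32(-169.6)), (np.float32(516.8), np.float32(-136.4))]
scene hole x 556.6 y -86.5 [35.8 37.9] 1060.5 rect [(np.float32(561.6), np.float32(-61.0)), (np.float32(581.6), np.float32(-92.9)), (np.float32(551.1), np.float32(-112.0)), (np.float32(531.2), np.float32(-80.0))]
scene hole x 571.5 y -28.2 [35.1 38.3] 1050.6666666666667 rect [(np.float32(577.6), np.float32(-2.8)), (np.float32(595.9), np.float32(-36.4)), (np.float32(564.8), np.float32(-53.3)), (np.float32(546.5)
[... 2236 characters left out ...]
2(568.8), np.float32(-275.3))]
side outer x 560.7 y -71.7 [ 88.4 189.8] 11511.444444444445 rect [(np.float32(543.5), np.float32(12.4)), (np.float32(621.2), np.float32(-8.2)), (np.float32(576.6), np.float32(-177.4)), (np.float32(498.8), np.float32(-156.9))]
side hole x 558.8 y -84.8 [33.7 37.7] 995.3888888888889 rect [(np.float32(555.6), np.float32(-60.0)), (np.float32(583.5), np.float32(-84.5)), (np.float32(561.6), np.float32(-109.5)), (np.float32(533.6), np.float32(-85.1))]
side hole x 573.8 y -26.7 [33.2 38.3] 992.1666666666666 rect [(np.float32(572.0), np.float32(-1.7)), (np.float32(598.5), np.float32(-28.2)), (np.float32(575.0), np.float32(-51.7)), (np.float32(548.5), np.float32(-25.2))]
```

View pics/rect.png

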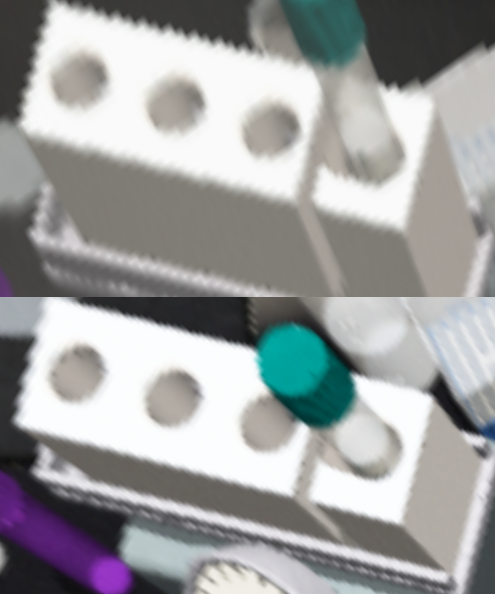

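Both rectified views agree. Well 3 is near (572.6,-27.5), well 2 near (557.7,-85.6) and well 1 near (542,-144), with the row axis tilted about 14.5°. Green tubes stand at A(457,146), B(560,192), C(463,304) and D(559,340). Next I'll take a wrist look over the wells.

```bash
cat >> h.py <<'E'
def plan(x,y,z,ang,o=1,vmax=44,start=None):
    """rows from the present pose to TCP x,y,z with tool y at world angle ang (deg)"""
    ob=r.get_obs(); p=np.array(ob['tcp_pos']); R=Ro.from_euler('xyz',ob['tcp_rot'])
    Y=R.as_matrix()[:,1]; a0=np.degrees(np.arctan2(Y[1],Y[0])); d=(ang-a0+90)%180-90
    # aim: exactly vertical tool
    b=np.radians(a0+d); ym=np.array([np.cos(b),np.sin(b),0]); zm=np.array([0,0,-1]); G=Ro.from_matrix(np.c_[np.cross(ym,zm),ym,zm])
    rv=(R.inv()*G).as_rotvec(degrees=True); t=np.array([x,y,z])-p
    n=int(max(np.ceil(np.linalg.norm(t)/vmax),np.ceil(np.abs(rv).max()/8),1))
    print('n',n,'a0 %.1f d %.1f'%(a0,d),p.round(1))
    Rc=R; rows=[]
    for i in range(n):
        s=Rc.inv().apply(t/n); rows.append([o]+[round(float(q),1) for q in s]+[round(float(q),2) for q in rv/n]); Rc=Rc*Ro.from_rotvec(rv/n,degrees=True)
    for i in range(0,n,5): print(rows[i:i+5])
E
python3 -c "
from h import *
plan(500,20,330,-14.5)
s=cam('wrist');print(s['hand_eye'])"
```

```text
n 16 a0 67.2 d -81.7 [280.8 668.4 218.6]
[[1, -28.3, -32.1, -7.0, 0.0, -0.0, 5.11], [1, -31.1, -29.4, -7.0, 0.0, -0.0, 5.11], [1, -33.6, -26.5, -7.0, 0.0, -0.0, 5.11], [1, -35.8, -23.4, -7.0, 0.0, -0.0, 5.11], [1, -37.7, -20.2, -7.0, 0.0, -0.0, 5.11]]
[[1, -39.4, -16.7, -7.0, 0.0, -0.0, 5.11], [1, -40.7, -13.1, -7.0, 0.0, -0.0, 5.11], [1, -41.7, -9.5, -7.0, 0.0, -0.0, 5.11], [1, -42.4, -5.7, -7.0, 0.0, -0.0, 5.11], [1, -42.7, -1.9, -7.0, 0.0, -0.0, 5.11]]
[[1, -42.7, 1.9, -7.0, 0.0, -0.0, 5.11], [1, -42.4, 5.7, -7.0, 0.0, -0.0, 5.11], [1, -41.7, 9.4, -7.0, 0.0, -0.0, 5.11], [1, -40.7, 13.1, -7.0, 0.0, -0.0, 5.11], [1, -39.4, 16.7, -7.0, 0.0, -0.0, 5.11]]
[[1, -37.7, 20.1, -7.0, 0.0, -0.0, 5.11]]
[[-6.92586183e-04  9.53441214e-01  3.01578137e-01  8.47317969e+01]
 [ 9.99999699e-01  5.54589874e-04  5.43199628e-04  8.53932445e-01]
 [ 3.50656731e-04  3.01578422e-01 -9.53441310e-01 -1.65910721e+02]
 [ 0.00000000e+00  0.00000000e+00  0.00000000e+00  1.00000000e+00]]
```

Emit:
drive_tool:
  moves:
    - [1,-28.3,-32.1,-7,0,0,5.1]
    - [1,-31.1,-29.4,-7,0,0,5.1]
    - [1,-33.6,-26.5,-7,0,0,5.1]
    - [1,-35.8,-23.4,-7,0,0,5.1]
    - [1,-37.7,-20.2,-7,0,0,5.1]

```text
time_s: 1.45
tcp_pos: [349.8, 464.1, 254.0]
tcp_rot: [3.141, -0.0, 2.295]
force: [-0.4, 0.4, -0.1]
grip_width: 92.8
grip_force: 0.0
```

Emit:
drive_tool:
  moves:
    - [1,-39.4,-16.7,-7,0,0,5.1]
    - [1,-40.7,-13.1,-7,0,0,5.1]
    - [1,-41.7,-9.5,-7,0,0,5.1]
    - [1,-42.4,-5.7,-7,0,0,5.1]
    - [1,-42.7,-1.9,-7,0,0,5.1]

```text
time_s: 1.95
tcp_pos: [418.4, 261.6, 289.2]
tcp_rot: [3.141, -0.0, 1.85]
force: [0.7, 0.4, -0.3]
grip_width: 92.9
grip_force: 0.0
```

Emit:
drive_tool:
  moves:
    - [1,-42.7,1.9,-7,0,0,5.1]
    - [1,-42.4,5.7,-7,0,0,5.1]
    - [1,-41.7,9.4,-7,0,0,5.1]
    - [1,-40.7,13.1,-7,0,0,5.1]
    - [1,-39.4,16.7,-7,0,0,5.1]

```text
time_s: 2.45
tcp_pos: [487.1, 59.1, 324.3]
tcp_rot: [3.141, -0.001, 1.405]
force: [1.1, 1.1, -0.3]
grip_width: 93.1
grip_force: 0.0
```

Emit:
drive_tool:
  moves:
    - [1,-38,20,-7,0,0,5.1]
    - [1,-30,25,0,0,0,0]
    - [1,-30,25,0,0,0,0]
    - [1,0,0,0,0,0,0]
    - [1,0,0,0,0,0,0]

```text
time_s: 2.95
tcp_pos: [533.9, -51.1, 330.5]
tcp_rot: [-3.141, 0.0, 1.318]
force: [-0.0, 0.5, 0.4]
grip_width: 92.5
grip_force: 0.0
```

```bash
cat > wells.py <<'E'
from h import *
def wells(s,zp=133.2,f=None):
    x0,y0,sc=440,-300,3.0; W,H=int(340*sc),int(220*sc)
    yy,xx=np.meshgrid(y0+340-np.arange(W)/sc, x0+220-np.arange(H)/sc)
    w=np.stack([xx,yy,np.full_like(xx,zp)],-1); c=(w-s['P'][:3,3])@s['P'][:3,:3]; K=s['intrinsics']
    u=K[0,0]*c[...,0]/-c[...,2]+K[0,2]; v=K[1,1]*-c[...,1]/-c[...,2]+K[1,2]
    im=cv2.remap(s['img'],u.astype(np.float32),v.astype(np.float32),1)
    m=(im.min(2)>200).astype(np.uint8)
    cs,hi=cv2.findContours(m,cv2.RETR_CCOMP,cv2.CHAIN_APPROX_NONE)
    for i,k in enumerate(cs):
        if hi[0][i][3]>=0 and 400<cv2.contourArea(k)/sc**2<1600:
            e=cv2.fitEllipse(k); print('hole x %.1f y %.1f'%(x0+220-e[0][1]/sc,y0+340-e[0][0]/sc),np.round(np.array(e[1])/sc,1))
    if f: cv2.imwrite('pics/'+f,im[::2,::2,::-1])
E
python3 - <<'E'
from wells import *
o=r.get_obs();print(o['time_s'],o['tcp_pos'],o['tcp_rot'],o['force'])
s=cam('wrist');save(s,'w1.png')
wells(s)
p,u,v=pts(s); q=p[(p[:,2]>120)&(p[:,2]<145)]; h=np.histogram(q[:,2],50,(120,145)); i=h[0].argmax(); print('ztop',h[1][i:i+2])
E
```

```text
2.95 [533.8780478  -51.09846502 330.52512001] [-3.14135670e+00  8.59230976e-05  1.31760009e+00] [-0.01494025  0.51385567  0.4026716 ]
hole x 543.5 y -143.2 [33.4 39.4]
hole x 558.4 y -86.7 [30.1 40.1]
hole x 573.7 y -29.1 [30.9 38.5]
ztop [133.  133.5]
```

View pics/w1.png

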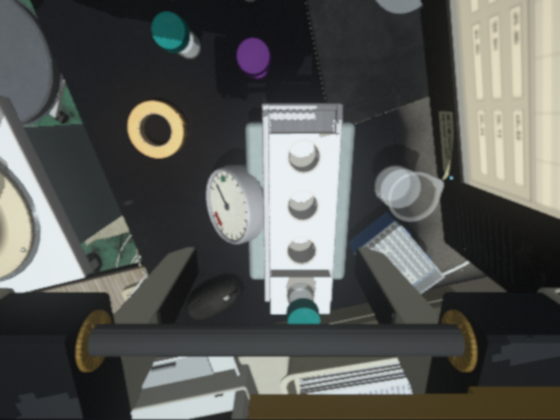

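The wrist view shows the wells at (302,152), (301,205) and (300,250), with teal tube A at (170,35) and purple at (253,58). Next I'll go above tube A.

```bash
python3 -c "
from h import *
plan(457,146,170,-14.5)"
```

```text
n 7 a0 -14.4 d -0.1 [533.7 -50.  330.5]
[[1, 24.4, -17.6, 22.9, -0.0, -0.0, 0.01], [1, 24.4, -17.6, 22.9, -0.0, -0.0, 0.01], [1, 24.4, -17.6, 22.9, -0.0, -0.0, 0.01], [1, 24.4, -17.6, 22.9, -0.0, -0.0, 0.01], [1, 24.4, -17.6, 22.9, -0.0, -0.0, 0.01]]
[[1, 24.4, -17.6, 22.9, -0.0, -0.0, 0.01], [1, 24.4, -17.6, 22.9, -0.0, -0.0, 0.01]]
```

Emit:
drive_tool:
  moves:
    - [1,24.4,-17.6,22.9,0,0,0]
    - [1,24.4,-17.6,22.9,0,0,0]
    - [1,24.4,-17.6,22.9,0,0,0]
    - [1,24.4,-17.6,22.9,0,0,0]
    - [1,24.4,-17.6,22.9,0,0,0]

```text
time_s: 3.5
tcp_pos: [477.7, 92.2, 215.6]
tcp_rot: [-3.142, -0.001, 1.322]
force: [0.6, 0.5, -0.4]
grip_width: 93.3
grip_force: 0.0
```

Emit:
drive_tool:
  moves:
    - [1,24.4,-17.6,22.9,0,0,0]
    - [1,24.4,-17.6,22.9,0,0,0]
    - [1,0,0,0,0,0,0]

```text
time_s: 3.8
tcp_pos: [453.4, 150.1, 168.0]
tcp_rot: [-3.137, 0.002, 1.328]
force: [-0.4, 0.1, -0.2]
grip_width: 92.7
grip_force: 0.0
```

```bash
cat > cap.py <<'E'
from h import *
def caps(s,zt=94.5):
    h=cv2.cvtColor(s['img'],cv2.COLOR_RGB2HSV); m=((h[...,0]>78)&(h[...,0]<100)&(h[...,1]>120)&(h[...,2]>40)).astype(np.uint8)
    k,l,st,c=cv2.connectedComponentsWithStats(m)
    for i in range(1,k):
        if st[i,4]<150: continue
        p,u,v=pts(s,l==i); z=np.percentile(p[:,2],80); t=p[abs(p[:,2]-z)<5]
        (cx,cy),rad=cv2.minEnclosingCircle(t[:,:2].astype(np.float32)); print(st[i].tolist(),'top z %.1f circ %.1f %.1f r %.1f'%(z,cx,cy,rad),'med',np.median(t[:,:2],0).round(1))
E
python3 - <<'E'
from cap import *
print(r.get_obs()['tcp_pos']); s=cam('wrist'); save(s,'w2.png'); caps(s)
E
```

```text
[453.38935997 150.10452371 168.03573403]
[199, 0, 62, 39, 1930] top z 94.2 circ 459.1 308.1 r 19.5 med [457.1 301.1]
[369, 105, 58, 53, 2501] top z 93.7 circ 559.9 195.8 r 20.0 med [559.6 196.7]
[258, 194, 48, 50, 1916] top z 94.1 circ 456.7 148.7 r 19.8 med [457.  149.7]
```

View pics/w2.png

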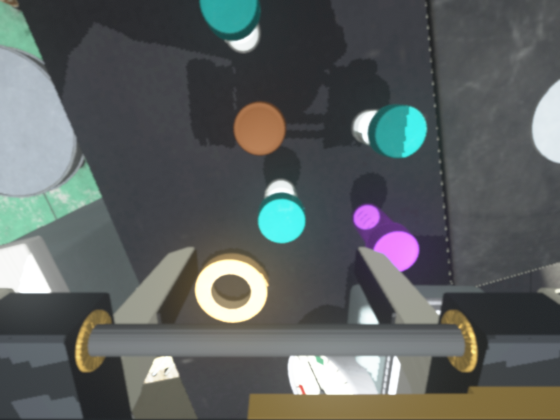

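The wrist view shows teal caps A (282,218), B (400,131) and C (230,12). Brown (260,128) and purple (390,250) are the look-alikes. A is teal, so it is a real target and has free space for the fingers. I'll grasp it by the cap.

```bash
python3 -c "
from h import *
print(r.get_obs()['tcp_pos'])
plan(457,148.3,64,-14.5)"
```

```text
[454.91740292 148.17655579 169.30724951]
n 3 a0 -14.1 d -0.4 [454.9 148.2 169.3]
[[1, 0.3, 0.8, 35.1, -0.05, 0.02, 0.15], [1, 0.2, 0.7, 35.1, -0.05, 0.02, 0.15], [1, 0.2, 0.7, 35.1, -0.05, 0.02, 0.15]]
```

Emit:
drive_tool:
  moves:
    - [1,2.2,-0.6,35,0,0,0]
    - [1,0,0,35,0,0,0]
    - [1,0,0,36,0,0,0]
    - [1,0,0,0,0,0,0]
    - [1,0,0,0,0,0,0]
  squeeze: 30

```text
time_s: 4.35
tcp_pos: [457.2, 147.4, 65.1]
tcp_rot: [-3.141, 0.0, 1.319]
force: [0.8, -0.2, 0.8]
grip_width: 93.3
grip_force: 0.0
```

Emit:
drive_tool:
  moves:
    - [0.3,0,0,0,0,0,0]
    - [0.3,0,0,0,0,0,0]
    - [0.3,0,0,0,0,0,0]
    - [0.3,0,0,0,0,0,0]
    - [0.3,0,0,0,0,0,0]

```text
time_s: 4.85
tcp_pos: [457.2, 148.0, 64.8]
tcp_rot: [3.141, -0.001, 1.32]
force: [-0.0, 0.0, -0.4]
grip_width: 57.6
grip_force: 0.0
```

Emit:
drive_tool:
  moves:
    - [0,0,0,0,0,0,0]
    - [0,0,0,0,0,0,0]
    - [0,0,0,0,0,0,0]
    - [0,0,0,0,0,0,0]

```text
time_s: 5.25
tcp_pos: [457.1, 147.8, 64.3]
tcp_rot: [3.142, 0.0, 1.32]
force: [0.1, -0.4, -0.1]
grip_width: 39.9
grip_force: 30.0
```

Emit:
drive_tool:
  moves:
    - [0,0,0,-15,0,0,0]
    - [0,0,0,-40,0,0,0]
    - [0,0,0,-45,0,0,0]
    - [0,0,0,-45,0,0,0]
    - [0,0,0,-22,0,0,0]

```text
time_s: 5.75
tcp_pos: [457.8, 147.7, 234.4]
tcp_rot: [3.139, -0.002, 1.319]
force: [0.5, 0.6, -1.1]
grip_width: 40.6
grip_force: 30.0
```

```bash
python3 -c "
from h import *
plan(558,-86,231,-14.6,0)"
```

```text
n 6 a0 -14.4 d -0.2 [457.8 147.7 234.4]
[[0, -33.6, 25.9, 0.6, 0.02, -0.02, 0.03], [0, -33.6, 25.9, 0.6, 0.02, -0.02, 0.03], [0, -33.5, 25.9, 0.6, 0.02, -0.02, 0.03], [0, -33.5, 25.9, 0.6, 0.02, -0.02, 0.03], [0, -33.5, 25.9, 0.6, 0.02, -0.02, 0.03]]
[[0, -33.5, 26.0, 0.6, 0.02, -0.02, 0.03]]
```

Emit:
drive_tool:
  moves:
    - [0,-33.5,26,0,0,0,0]
    - [0,-33.5,26,0,0,0,0]
    - [0,-33.5,26,0,0,0,0]
    - [0,-33.5,26,0,0,0,0]
    - [0,-33.5,26,0,0,0,0]

```text
time_s: 6.25
tcp_pos: [541.5, -48.2, 231.2]
tcp_rot: [-3.141, -0.0, 1.32]
force: [1.2, -0.1, -0.5]
grip_width: 40.3
grip_force: 30.0
```

Emit:
drive_tool:
  moves:
    - [0,-33.5,26,0,0,0,0]
    - [0,0,0,0,0,0,0]
    - [0,0,0,0,0,0,0]
    - [0,0,0,0,0,0,0]

```text
time_s: 6.65
tcp_pos: [557.6, -84.5, 230.9]
tcp_rot: [-3.14, -0.0, 1.321]
force: [0.8, 0.3, -1.0]
grip_width: 40.6
grip_force: 30.0
```

Run:
```python
from wells import *
o=r.get_obs();print(o['time_s'],o['tcp_pos'],o['tcp_rot'],o['force'])
s=cam('wrist');save(s,'w3.png');wells(s,133.3,'w3r.png')
```

```text
6.65 [557.55961792 -84.47063782 230.92534076] [-3.14027345e+00 -3.91358966e-04  1.32056696e+00] [ 0.77731451  0.31020901 -1.01648764]
hole x 574.0 y -25.0 [41.  41.4]
```

View pics/w3r.png

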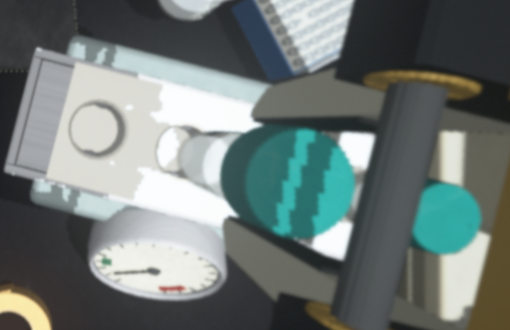

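The rectified wrist view shows well 3's rim as a 41 mm circle at crop (97,129), which puts it at (574.0,-25.0). I'll move there.

```bash
python3 -c "
from h import *
plan(574,-25.8,225,-14.8,0)"
```

```text
n 2 a0 -14.3 d -0.5 [557.7 -84.1 231.1]
[[0, 30.3, 0.7, 3.1, -0.03, -0.01, 0.25], [0, 30.3, 0.6, 3.0, -0.03, -0.01, 0.25]]
```

Emit:
drive_tool:
  moves:
    - [0,30.3,0.7,3,0,0,0.2]
    - [0,30.3,0.6,3,0,0,0.2]
    - [0,0,0,0,0,0,0]
    - [0,0,0,0,0,0,0]
    - [0,0,0,0,0,0,0]

```text
time_s: 7.2
tcp_pos: [574.2, -27.3, 225.5]
tcp_rot: [-3.142, 0.0, 1.313]
force: [0.3, 0.0, -1.5]
grip_width: 40.2
grip_force: 30.0
```

```bash
python3 -c "
from h import *
o=r.get_obs();print(o['tcp_pos'],o['tcp_rot'],o['force'])"
```

```text
[574.1594111  -27.31422519 225.51418057] [-3.14158067e+00  2.28558968e-04  1.31313059e+00] [ 0.29596514  0.01188292 -1.46981596]
```

Emit:
drive_tool:
  moves:
    - [0,1,0,14,0,0,0]
    - [0,0,0,9,0,0,0]
    - [0,0,0,2,0,0,0]
    - [0,0,0,2,0,0,0]
    - [0,0,0,0,0,0,0]

```text
time_s: 7.7
tcp_pos: [574.8, -26.6, 198.0]
tcp_rot: [-3.141, 0.0, 1.312]
force: [0.0, -0.3, -0.9]
grip_width: 40.0
grip_force: 30.0
```

Emit:
drive_tool:
  moves:
    - [0,0,0,2,0,0,0]
    - [0,0,0,2,0,0,0]
    - [0,0,0,0,0,0,0]

```text
time_s: 8.0
tcp_pos: [574.8, -26.3, 194.2]
tcp_rot: [-3.141, 0.0, 1.313]
force: [-0.1, -0.2, -1.3]
grip_width: 40.3
grip_force: 30.0
```

Emit:
drive_tool:
  moves:
    - [0,0,0,2,0,0,0]
    - [0,0,0,2,0,0,0]
    - [0,0,0,0,0,0,0]

```text
time_s: 8.3
tcp_pos: [574.7, -26.3, 190.1]
tcp_rot: [-3.141, 0.0, 1.313]
force: [-0.3, 0.6, -0.8]
grip_width: 40.3
grip_force: 30.0
```

Emit:
drive_tool:
  moves:
    - [0,0,0,2,0,0,0]
    - [0,0,0,2,0,0,0]
    - [0,0,0,0,0,0,0]

```text
time_s: 8.6
tcp_pos: [574.7, -26.3, 186.1]
tcp_rot: [-3.141, 0.0, 1.313]
force: [-0.1, 0.1, -0.8]
grip_width: 40.3
grip_force: 30.0
```

Emit:
drive_tool:
  moves:
    - [0,0,0,2,0,0,0]
    - [0,0,0,2,0,0,0]
    - [0,0,0,0,0,0,0]

```text
time_s: 8.9
tcp_pos: [574.6, -26.2, 182.1]
tcp_rot: [-3.141, 0.0, 1.313]
force: [-0.8, 1.1, 1.4]
grip_width: 40.4
grip_force: 30.0
```

Emit:
drive_tool:
  moves:
    - [0,0,0,1.5,0,0,0]
    - [0,0,0,1,0,0,0]
    - [0,0,0,0,0,0,0]

```text
time_s: 9.2
tcp_pos: [574.6, -26.3, 179.6]
tcp_rot: [-3.141, 0.0, 1.313]
force: [-1.7, 0.2, -1.4]
grip_width: 40.1
grip_force: 30.0
```

Emit:
drive_tool:
  moves:
    - [0,0,0,1,0,0,0]
    - [0,0,0,1,0,0,0]
    - [0,0,0,0,0,0,0]

```text
time_s: 9.5
tcp_pos: [574.8, -26.3, 177.7]
tcp_rot: [-3.141, 0.0, 1.313]
force: [-2.5, -0.0, 1.3]
grip_width: 40.0
grip_force: 30.0
```

Emit:
drive_tool:
  moves:
    - [0,0,-0.5,2,0,0,0]
    - [0,0,0,2,0,0,0]
    - [0,0,0,0,0,0,0]

```text
time_s: 9.8
tcp_pos: [574.4, -26.2, 173.6]
tcp_rot: [3.142, 0.0, 1.313]
force: [-1.3, 0.1, 0.2]
grip_width: 40.3
grip_force: 30.0
```

Emit:
drive_tool:
  moves:
    - [0,0,0,2,0,0,0]
    - [0,0,0,2,0,0,0]
    - [0,0,0,0,0,0,0]

```text
time_s: 10.1
tcp_pos: [574.4, -26.2, 169.6]
tcp_rot: [-3.142, 0.0, 1.313]
force: [-1.3, -0.5, 2.0]
grip_width: 40.7
grip_force: 30.0
```

Emit:
drive_tool:
  moves:
    - [0,0,0,2,0,0,0]
    - [0,0,0,2,0,0,0]
    - [0,0,0,0,0,0,0]

```text
time_s: 10.4
tcp_pos: [574.2, -26.2, 165.4]
tcp_rot: [-3.141, 0.0, 1.313]
force: [0.1, 0.2, -1.6]
grip_width: 40.2
grip_force: 30.0
```

Emit:
drive_tool:
  moves:
    - [0,0,0,2,0,0,0]
    - [0,0,0,2,0,0,0]
    - [0,0,0,0,0,0,0]

```text
time_s: 10.7
tcp_pos: [574.2, -26.1, 161.4]
tcp_rot: [-3.141, 0.0, 1.313]
force: [-1.5, 0.9, -2.8]
grip_width: 40.1
grip_force: 30.0
```

Emit:
drive_tool:
  moves:
    - [0,0,0,1,0,0,0]
    - [0,0,0,1,0,0,0]
    - [0,0,0,0,0,0,0]

```text
time_s: 11.0
tcp_pos: [574.5, -26.2, 159.9]
tcp_rot: [3.141, -0.0, 1.313]
force: [-1.3, 0.1, 2.2]
grip_width: 39.9
grip_force: 30.0
```

Emit:
drive_tool:
  moves:
    - [0,0,0,0.6,0,0,0]
    - [0,0,0,0,0,0,0]

```text
time_s: 11.2
tcp_pos: [574.3, -26.2, 159.2]
tcp_rot: [-3.142, 0.0, 1.313]
force: [-0.6, 0.4, -0.8]
grip_width: 40.5
grip_force: 30.0
```

Emit:
drive_tool:
  moves:
    - [0,0,0,0.7,0,0,0]
    - [0,0,0,0,0,0,0]

```text
time_s: 11.4
tcp_pos: [574.3, -26.2, 158.4]
tcp_rot: [-3.142, 0.0, 1.313]
force: [-0.5, 0.8, 1.1]
grip_width: 40.5
grip_force: 30.0
```

Emit:
drive_tool:
  moves:
    - [0,0,0,0.6,0,0,0]
    - [0,0,0,0,0,0,0]

```text
time_s: 11.6
tcp_pos: [574.5, -26.2, 158.0]
tcp_rot: [3.141, -0.0, 1.313]
force: [-1.7, 1.7, 2.8]
grip_width: 40.2
grip_force: 30.0
```

Emit:
drive_tool:
  moves:
    - [0,0,0,0.5,0,0,0]
    - [0,0,0,0,0,0,0]

```text
time_s: 11.8
tcp_pos: [574.4, -26.2, 157.4]
tcp_rot: [3.141, 0.0, 1.313]
force: [-2.8, 0.9, 2.6]
grip_width: 39.7
grip_force: 30.0
```

```bash
cat > chk.py <<'E'
from cap import *
import sys
o=r.get_obs();print(o['time_s'],o['tcp_pos'],o['force'])
for n in('side','scene'):
    s=cam(n); print(n); caps_=caps(s) if 0 else None
    h=cv2.cvtColor(s['img'],cv2.COLOR_RGB2HSV); m=((h[...,0]>80)&(h[...,0]<98)&(h[...,1]>130)&(h[...,2]>50)).astype(np.uint8)
    k,l,st,c=cv2.connectedComponentsWithStats(m)
    for i in range(1,k):
        if st[i,4]>20:
            p,_,_=pts(s,l==i)
            if len(p)>10: print(st[i].tolist(),'z %.1f'%np.percentile(p[:,2],90),np.median(p,0).round(0))
    if n=='side' and len(sys.argv)>1: cv2.imwrite('pics/'+sys.argv[1],cv2.resize(s['img'][190:330,260:420,::-1],None,fx=4,fy=4,interpolation=2))
E
python3 chk.py c1.png
```

```text
11.8 [574.4484819  -26.21324895 157.44177403] [-2.7565905   0.91142344  2.63964259]
side
[237, 162, 13, 10, 118] z 94.7 [558. 334.  93.]
[211, 175, 13, 11, 123] z 94.6 [456. 300.  93.]
[261, 181, 14, 13, 141] z 94.2 [557. 190.  92.]
[317, 185, 16, 16, 223] z 187.7 [571. -34. 186.]
[351, 232, 23, 21, 366] z 187.0 [ 523. -211.  185.]
scene
[324, 185, 10, 6, 41] z 188.6 [573. -34. 187.]
[201, 190, 13, 4, 41] z 96.3 [557. 338.  95.]
[244, 201, 12, 5, 47] z 95.1 [562. 197.  93.]
[380, 208, 17, 11, 111] z 187.2 [ 524. -208.  186.]
```

View pics/c1.png

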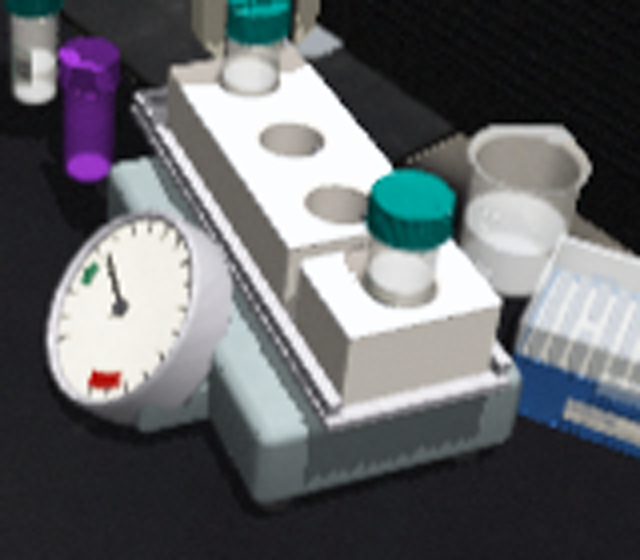

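The side crop shows the tube deep in well 3 and the needle at (110,265), just past green under light push. I'll push gently to the floor.

Emit:
drive_tool:
  moves:
    - [0,0,0,0.5,0,0,0]
    - [0,0,0,0,0,0,0]

```text
time_s: 12.1
tcp_pos: [574.4, -26.3, 156.9]
tcp_rot: [3.141, 0.0, 1.313]
force: [-1.5, 0.8, 1.8]
grip_width: 40.2
grip_force: 30.0
```

Emit:
drive_tool:
  moves:
    - [0,0,0,0.4,0,0,0]
    - [0,0,0,0,0,0,0]

```text
time_s: 12.3
tcp_pos: [574.5, -26.2, 156.6]
tcp_rot: [3.141, -0.0, 1.313]
force: [-1.7, 0.6, 4.4]
grip_width: 40.2
grip_force: 30.0
```

Emit:
drive_tool:
  moves:
    - [0,0,0,0.4,0,0,0]
    - [0,0,0,0,0,0,0]

```text
time_s: 12.5
tcp_pos: [574.4, -26.3, 156.3]
tcp_rot: [3.141, -0.0, 1.313]
force: [-1.5, 0.4, 6.3]
grip_width: 40.4
grip_force: 30.0
```

Emit:
drive_tool:
  moves:
    - [0,0,0,0.4,0,0,0]
    - [0,0,0,0,0,0,0]

```text
time_s: 12.7
tcp_pos: [574.5, -26.2, 156.0]
tcp_rot: [3.141, -0.0, 1.313]
force: [-1.9, -0.5, 8.3]
grip_width: 40.2
grip_force: 30.0
```

Force is climbing at the platform's stiffness of about 6 N/mm, so the tube is on the floor. I'll ease off, release and rise.

Emit:
drive_tool:
  moves:
    - [0,0,0,-0.8,0,0,0]
    - [0.8,0,0,0,0,0,0]
    - [0.8,0,0,0,0,0,0]
    - [0.8,0,0,0,0,0,0]
    - [0.8,0,0,0,0,0,0]

```text
time_s: 13.2
tcp_pos: [574.4, -26.2, 156.4]
tcp_rot: [-3.142, 0.0, 1.313]
force: [0.0, 0.5, 0.2]
grip_width: 67.6
grip_force: 0.0
```

Emit:
drive_tool:
  moves:
    - [1,0,0,-30,0,0,0]
    - [1,0,0,-30,0,0,0]
    - [1,0,0,-20,0,0,0]
    - [1,0,0,0,0,0,0]

```text
time_s: 13.6
tcp_pos: [575.8, -26.5, 239.0]
tcp_rot: [3.137, -0.002, 1.312]
force: [0.2, 0.1, 0.0]
grip_width: 92.7
grip_force: 0.0
```

```bash
python3 chk.py c2.png; cp pics/c2.png /tmp/
python3 - <<'E'
from h import *
# needle angle vs. dial, from side image: fit by own rectification of dial ellipse
for k in ('scale','c1','c2'):
    im=cv2.imread(f'pics/{k}.png'); g=im.max(2).astype(int)
    c=np.array([120,307]); best=[]
    # dark pixels connected to hub
    m=((g<110)).astype(np.uint8); m[:, :60]=0
    n,l,st,ce=cv2.connectedComponentsWithStats(m); i=l[307,120]
    v,u=np.nonzero(l==i); d=np.hypot(u-120,v-307); j=d.argmax(); print(k,i,st[i].tolist(),'tip',u[j],v[j])
E
cat > /dev/null; python3 -c "
from h import *
plan(560,195.3,170,-14.5)"
```

```text
13.6 [575.79156407 -26.48461342 239.01772489] [0.22981323 0.06005639 0.03834758]
side
[237, 162, 13, 10, 119] z 94.7 [558. 333.  93.]
[211, 175, 14, 11, 139] z 94.4 [457. 298.  93.]
[261, 182, 14, 12, 140] z 94.1 [557. 190.  92.]
[314, 185, 19, 16, 243] z 187.7 [569. -32. 185.]
[351, 232, 23, 20, 366] z 187.4 [ 523. -211.  186.]
scene
[319, 185, 15, 6, 70] z 188.5 [573. -28. 187.]
[201, 190, 13, 4, 41] z 97.0 [558. 338.  94.]
[244, 202, 12, 5, 40] z 94.8 [558. 194.  94.]
[380, 208, 17, 9, 112] z 188.0 [ 525. -208.  186.]
scale 16 [112, 301, 15, 13, 138] tip 112 306
c1 14 [110, 271, 16, 44, 224] tip 110 271
c2 19 [107, 301, 19, 13, 161] tip 107 301
n 6 a0 -14.8 d 0.3 [574.3 -26.  236.4]
[[1, 35.0, -11.7, 11.1, 0.0, -0.0, -0.05], [1, 35.1, -11.7, 11.1, 0.0, -0.0, -0.05], [1, 35.1, -11.7, 11.1, 0.0, -0.0, -0.05], [1, 35.1, -11.6, 11.1, 0.0, -0.0, -0.05], [1, 35.1, -11.6, 11.1, 0.0, -0.0, -0.05]]
[[1, 35.1, -11.6, 11.1, 0.0, -0.0, -0.05]]
```

View pics/c2.png

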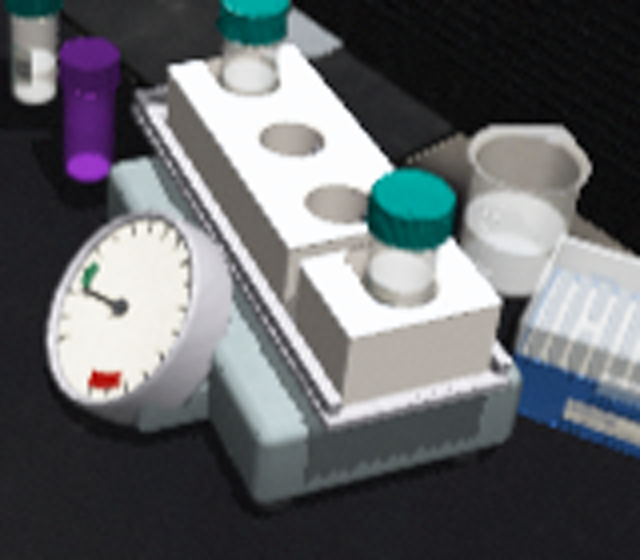

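The needle tip at (83,287) sits at the low edge of green (91,272). This is borderline, so I'll read the dial in its own plane.

```bash
cat > dial.py <<'E'
from h import *
def dial(s,f=None,ctr=None):
    # dial patch: around its centre in world; plane by depth
    p,u,v=pts(s); q=(np.abs(p-ctr)<[45,60,50]).all(1)
    col=s['img'][v,u].astype(int); white=q&(col.min(1)>150)&(p[:,0]<ctr[0]+35)
    P=p[white]
    for _ in range(6):
        c=np.median(P,0); n=np.linalg.svd(P-c,full_matrices=False)[2][2]; P=P[np.abs((P-c)@n)<3] if len(P)>50 else P
    c=P.mean(0); n*= -np.sign(n[0]) # outward: -x
    up=np.array([0,0,1.])-n*n[2]; up/=np.linalg.norm(up); rt=np.cross(up,n) # right as seen from the front
    S=4; N=140*S; gx,gy=np.meshgrid(np.arange(N)/S-70,70-np.arange(N)/S)
    w=c+gx[...,None]*rt+gy[...,None]*up; cc=(w-s['P'][:3,3])@s['P'][:3,:3]; K=s['intrinsics']
    U=K[0,0]*cc[...,0]/-cc[...,2]+K[0,2]; V=-K[1,1]*cc[...,1]/-cc[...,2]+K[1,2]
    im=cv2.remap(s['img'],U.astype(np.float32),V.astype(np.float32),cv2.INTER_CUBIC)
    print('npts',len(P),'c',c.round(1),'n',n.round(3))
    if f: cv2.imwrite('pics/'+f,im[:,:,::-1])
    h=cv2.cvtColor(im,cv2.COLOR_RGB2HSV)
    rr=np.hypot(gx,gy)<60
    for nm,m in(('green',(h[...,0]>45)&(h[...,0]<95)&(h[...,1]>90)&rr),('red',((h[...,0]<8)|(h[...,0]>172))&(h[...,1]>140)&rr)):
        k,l,st,ce=cv2.connectedComponentsWithStats(m.astype(np.uint8)); 
        if k>1: i=1+st[1:,4].argmax(); print(nm,gx[l==i].mean().round(1),gy[l==i].mean().round(1),st[i,4]/S**2)
    return im
if __name__=='__main__':
    s=r.snapshot('side');s['P']=np.array(s['pose']); z=np.zeros((420,560),bool); z[262:272,284:296]=1
    p,_,_=pts(s,z); c0=np.median(p,0); print('c0',c0)
    ims=[dial(s,None,c0)]
    for n in('scene','wrist'): ims.append(dial(cam(n),None,c0))
    cv2.imwrite('/tmp/d.png',np.hstack(ims)[:,:,::-1]); np.save('/tmp/d.npy',np.array(ims))
E
python3 dial.py
```

```text
c0 [451.35160523 -78.5526747   56.09318526]
npts 1063 c [453.5 -82.4  57.9] n [-0.725  0.173  0.667]
green -41.9 -10.6 68.0
red 24.1 -32.3 161.875
npts 879 c [452.1 -81.6  56.9] n [-0.723  0.172  0.669]
green -39.8 -9.8 27.1875
red 26.6 -31.1 123.9375
npts 260 c [439.9 -92.1  47.8] n [-0.749  0.132  0.649]
green -56.8 16.0 7.375
```

Run:
```python
import numpy as np,cv2
d=np.load('/tmp/d.npy'); cv2.imwrite('pics/dial.png',cv2.resize(np.hstack(d[:2])[:,:,::-1],(800,400),interpolation=cv2.INTER_AREA))
```

```text
(no output)
```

View pics/dial.png

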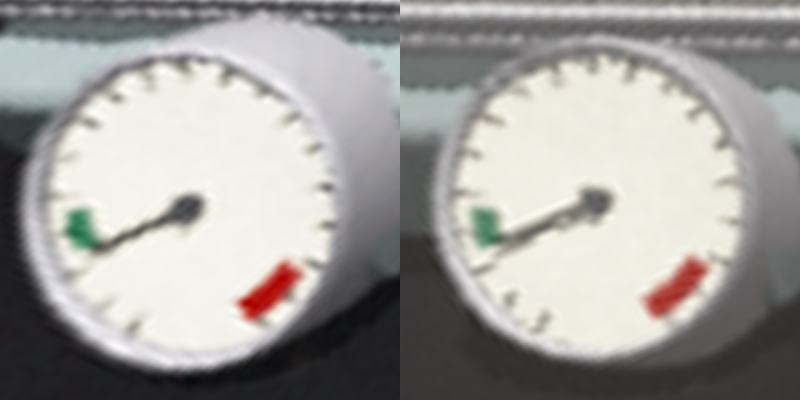

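The rectified dial shows the hub at (187,209), needle tip at (97,248) and green around (82,229). That reads about 0.68 to 0.75, at or just under green. I'll take a closer wrist look at the dial to decide.

```bash
python3 -c "
from h import *
plan(420,-145,205,-14.5)"
```

```text
n 5 a0 -14.8 d 0.3 [573.8 -26.  235.4]
[[1, -30.8, -23.7, 6.1, -0.02, 0.01, -0.06], [1, -30.8, -23.7, 6.1, -0.02, 0.01, -0.06], [1, -30.8, -23.7, 6.1, -0.02, 0.01, -0.06], [1, -30.8, -23.8, 6.1, -0.02, 0.01, -0.06], [1, -30.8, -23.8, 6.1, -0.02, 0.01, -0.06]]
```

Emit:
drive_tool:
  moves:
    - [1,-31,-23.7,6,0,0,0]
    - [1,-31,-23.7,6,0,0,0]
    - [1,-31,-23.7,6,0,0,0]
    - [1,-31,-23.7,6,0,0,0]
    - [1,-31,-23.7,6,0,0,0]

```text
time_s: 14.35
tcp_pos: [418.5, -146.4, 205.7]
tcp_rot: [-3.14, 0.0, 1.313]
force: [0.1, -1.1, -0.9]
grip_width: 93.4
grip_force: 0.0
```

Emit:
drive_tool:
  moves:
    - [1,0,0,0,0,0,0]
    - [1,0,0,0,0,0,0]

```text
time_s: 14.55
tcp_pos: [419.8, -146.1, 206.2]
tcp_rot: [-3.141, -0.0, 1.311]
force: [0.8, 1.1, 0.6]
grip_width: 92.7
grip_force: 0.0
```

```bash
cat > needle.py <<'E'
from dial import *
def needle(s,c0=np.array([452.,-82,57])):
    im=dial(s,None,c0); N=im.shape[0]; S=4
    h=cv2.cvtColor(im,cv2.COLOR_RGB2HSV); g=im.max(2).astype(int)
    face=(im.min(2)>170).astype(np.uint8); face=cv2.morphologyEx(face,cv2.MORPH_CLOSE,np.ones((25,25)))
    k,l,st,ce=cv2.connectedComponentsWithStats(face); i=1+st[1:,4].argmax(); hull=cv2.convexHull(np.argwhere(l==i)[:,::-1].astype(np.int32))
    e=cv2.fitEllipse(hull); print('face ellipse',np.round(e[0],1),np.round(e[1],1))
    for thr in(90,110,130):
        dk=((g<thr)&(h[...,1]<120)).astype(np.uint8); k,l,st,ce=cv2.connectedComponentsWithStats(dk)
        for j in range(1,k):
            v,u=np.nonzero(l==j)
            if len(u)<150: continue
            d=np.hypot(u-e[0][0],v-e[0][1])
            if d.min()<20 and d.max()<e[1][1]*.49:
                w=cv2.erode((l==j).astype(np.uint8),np.ones((11,11))); hv=np.argwhere(w).mean(0)[::-1] if w.any() else np.array([np.nan]*2)
                far=d>d.max()*.85; tip=np.array([u[far].mean(),v[far].mean()]); 
                gm=(h[...,0]>45)&(h[...,0]<95)&(h[...,1]>90); gu=np.argwhere(gm)[:,::-1]; gu=gu[np.hypot(*(gu-e[0]).T)<e[1][0]*.5]
                for nm,hub in(('ell',np.array(e[0])),('hub',hv)):
                    A=lambda q:np.arctan2(*( (q-hub)[...,::-1]*[-1,1]).T if 0 else ((-(q-hub)[...,1]),(q-hub)[...,0]))
                    ga=np.unwrap(np.r_[np.pi,A(gu)])[0:]; ga=(A(gu)+2*np.pi)%(2*np.pi); ta=(A(tip)+2*np.pi)%(2*np.pi)
                    lo,hi=np.percentile(ga,[2,98]); print(thr,nm,hub.round(1),'tip',tip.round(1),'green span %.2f mid %.3f'%(hi-lo,(lo+hi)/2),'needle %.3f'%(0.90-(ta-(lo+hi)/2)))
    return im
if __name__=='__main__':
    needle(cam('wrist')); needle(cam('side'))
E
python3 needle.py
```

```text
npts 1650 c [ 450.5 -106.4   62.6] n [-0.728  0.15   0.669]
red 0.2 -37.1 106.1875
face ellipse [289.  357.3] [155.4 381.9]
npts 723 c [452.  -89.3  58.2] n [-0.726  0.173  0.666]
green -48.9 -10.8 72.0625
red 17.1 -32.5 162.375
face ellipse [197.5 267.9] [491.2 806.8]
```

```bash
cat > needle.py <<'E'
from h import *
C=np.array([452.4,-77.5,55.5]); n=np.array([-.725,.173,.667]); n/=np.linalg.norm(n)
up=np.array([0,0,1.])-n*n[2]; up/=np.linalg.norm(up); rt=np.cross(up,n)
def rect(s,c,S=4):
    N=130*S; gx,gy=np.meshgrid(np.arange(N)/S-65,65-np.arange(N)/S)
    w=c+gx[...,None]*rt+gy[...,None]*up; cc=(w-s['P'][:3,3])@s['P'][:3,:3]; K=s['intrinsics']
    U=K[0,0]*cc[...,0]/-cc[...,2]+K[0,2]; V=-K[1,1]*cc[...,1]/-cc[...,2]+K[1,2]
    return cv2.remap(s['img'],U.astype(np.float32),V.astype(np.float32),cv2.INTER_CUBIC).astype(float),gx,gy,(U.min(),U.max(),V.min(),V.max())
def needle(s):
    c=C.copy()
    for it in range(4):   # centre on the dark hub
        im,gx,gy,b=rect(s,c); g=im.max(2); rr=np.hypot(gx,gy); med=np.median(g[rr<30]); w=np.clip(med*.6-g,0,None)*(rr<(14 if it<2 else 6))
        if w.sum()==0: print('no hub',med);return
        dx,dy=(w*gx).sum()/w.sum(),(w*gy).sum()/w.sum()
        c=c+dx*rt+dy*up
    im,gx,gy,b=rect(s,c); g=im.max(2); rr=np.hypot(gx,gy); a=np.arctan2(gy,gx)%(2*np.pi)
    gr=np.clip(im[...,1]-im[...,0]-12,0,None)*((rr>30)&(rr<52)); gr[gr<0.3*gr.max()]=0
    ga=a[gr>0]; lo,hi=np.percentile(ga,[3,97]); 
    rg=rr[gr>0]
    best=[]
    dk=np.clip(0.75*med-g,0,None); t=np.linspace(0,2*np.pi,721); prof=[]
    for q in t:
        rad=np.arange(12,33,.5); x=(rad*np.cos(q)+65)*4; y=(65-rad*np.sin(q))*4
        prof.append(cv2.remap(dk.astype(np.float32),x.astype(np.float32)[None],y.astype(np.float32)[None],1).mean())
    prof=np.array(prof); i=prof.argmax(); k=slice(max(i-12,0),i+13); ta=(t[k]*prof[k]).sum()/prof[k].sum()
    print('hub',c.round(1),'uv',np.round(b),'green r %.0f-%.0f span %.2f mid %.3f mean %.3f'%(rg.min(),rg.max(),hi-lo,(lo+hi)/2,ga.mean()),'needle a %.3f -> %.3f / %.3f'%(ta,.9-(ta-(lo+hi)/2),.9-(ta-ga.mean())))
if __name__=='__main__':
    for n_ in('wrist','side','scene'): print(n_);needle(cam(n_))
E
python3 needle.py
```

```text
wrist
hub [450.8 -79.4  54.3] uv [245. 345.  41. 201.] green r 36-44 span 0.28 mid 3.291 mean 3.290 needle a 3.550 -> 0.642 / 0.641
side
hub [452.9 -76.4  55.7] uv [262. 321. 228. 308.] green r 33-41 span 0.33 mid 3.340 mean 3.342 needle a 3.562 -> 0.678 / 0.680
scene
hub [452.7 -79.3  56.3] uv [285. 354. 227. 296.] green r 35-43 span 0.29 mid 3.375 mean 3.375 needle a 3.566 -> 0.709 / 0.708
```

All three views read below green, at 0.64 to 0.71 rad. One more tube (+0.29) brings it to about 0.95, so tube B goes into well 2.

```bash
python3 -c "
from h import *
plan(560,195.5,170,-14.5)"
```

```text
n 9 a0 -14.7 d 0.2 [ 421.2 -145.2  206.4]
[[1, 40.5, 5.3, 4.0, 0.0, 0.0, -0.02], [1, 40.5, 5.3, 4.0, 0.0, 0.0, -0.02], [1, 40.5, 5.3, 4.0, 0.0, 0.0, -0.02], [1, 40.5, 5.4, 4.0, 0.0, 0.0, -0.02], [1, 40.5, 5.4, 4.0, 0.0, 0.0, -0.02]]
[[1, 40.5, 5.4, 4.0, 0.0, 0.0, -0.02], [1, 40.5, 5.4, 4.0, 0.0, 0.0, -0.02], [1, 40.5, 5.4, 4.0, 0.0, 0.0, -0.02], [1, 40.5, 5.4, 4.0, 0.0, 0.0, -0.02]]
```

Emit:
drive_tool:
  moves:
    - [1,40.5,5.4,0,0,0,0]
    - [1,40.5,5.4,0,0,0,0]
    - [1,40.5,5.4,4,0,0,0]
    - [1,40.5,5.4,4,0,0,0]
    - [1,40.5,5.4,4,0,0,0]

```text
time_s: 15.3
tcp_pos: [498.9, 45.6, 194.4]
tcp_rot: [3.141, -0.0, 1.314]
force: [0.4, -0.6, 0.0]
grip_width: 92.9
grip_force: 0.0
```

Emit:
drive_tool:
  moves:
    - [1,40.5,5.4,6,0,0,0]
    - [1,40.5,5.4,6,0,0,0]
    - [1,40.5,5.4,6,0,0,0]
    - [1,40.5,5.4,6,0,0,0]
    - [1,0,0,0,0,0,0]

```text
time_s: 15.8
tcp_pos: [561.2, 201.5, 168.9]
tcp_rot: [-3.141, -0.001, 1.321]
force: [-0.5, 0.5, -1.0]
grip_width: 92.9
grip_force: 0.0
```

Emit:
drive_tool:
  moves:
    - [1,0,0,0,0,0,0]
    - [1,0,0,0,0,0,0]

```text
time_s: 16.0
tcp_pos: [559.9, 193.4, 170.5]
tcp_rot: [-3.141, 0.001, 1.312]
force: [-0.9, -0.6, -0.3]
grip_width: 93.0
grip_force: 0.0
```

```bash
python3 -c "
from cap import *
print(r.get_obs()['tcp_pos'])
caps(cam('wrist'))
plan(560,195.5,64.3,-14.5)"
```

```text
[559.93358638 193.40503242 170.45361437]
[193, 0, 60, 56, 2750] top z 94.3 circ 560.6 343.5 r 19.7 med [559.8 341.4]
[79, 83, 62, 55, 2773] top z 94.2 circ 459.0 309.3 r 20.4 med [460.1 309. ]
[252, 189, 49, 50, 1923] top z 93.6 circ 560.3 196.3 r 19.8 med [560.4 197. ]
n 3 a0 -14.9 d 0.4 [560.  193.1 170.7]
[[1, 0.8, -0.2, 35.5, 0.0, 0.01, -0.12], [1, 0.8, -0.2, 35.5, 0.0, 0.01, -0.12], [1, 0.8, -0.2, 35.5, 0.0, 0.01, -0.12]]
```

Emit:
drive_tool:
  moves:
    - [1,1.5,-0.2,35,0,0,0]
    - [1,0,0,35,0,0,0]
    - [1,0,0,36,0,0,0]
    - [0.5,0,0,0,0,0,0]
    - [0.3,0,0,0,0,0,0]

```text
time_s: 16.55
tcp_pos: [560.5, 194.5, 65.1]
tcp_rot: [-3.141, 0.001, 1.311]
force: [0.4, -0.0, 0.3]
grip_width: 81.1
grip_force: 0.0
```

Emit:
drive_tool:
  moves:
    - [0.3,0,0,0,0,0,0]
    - [0.3,0,0,0,0,0,0]
    - [0,0,0,0,0,0,0]
    - [0,0,0,0,0,0,0]
    - [0,0,0,0,0,0,0]

```text
time_s: 17.05
tcp_pos: [560.6, 195.9, 65.0]
tcp_rot: [3.141, -0.0, 1.313]
force: [-0.7, -0.1, -0.0]
grip_width: 41.5
grip_force: 0.0
```

Emit:
drive_tool:
  moves:
    - [0,0,0,0,0,0,0]
    - [0,0,0,0,0,0,0]

```text
time_s: 17.25
tcp_pos: [560.7, 195.8, 64.9]
tcp_rot: [3.141, -0.0, 1.313]
force: [-0.9, -0.0, 6.0]
grip_width: 40.5
grip_force: 30.0
```

Emit:
drive_tool:
  moves:
    - [0,0,0,-15,0,0,0]
    - [0,0,0,-40,0,0,0]
    - [0,0,0,-45,0,0,0]
    - [0,0,0,-45,0,0,0]
    - [0,0,0,-25,0,0,0]

```text
time_s: 17.75
tcp_pos: [561.3, 195.4, 238.7]
tcp_rot: [3.139, -0.002, 1.312]
force: [0.2, -0.4, -1.6]
grip_width: 40.3
grip_force: 30.0
```

```bash
python3 -c "
from h import *
plan(543,-143,266,-14.8,0)"
```

```text
n 8 a0 -14.8 d 0.0 [561.3 195.4 238.7]
[[0, -41.5, 8.6, -3.5, 0.02, -0.02, -0.0], [0, -41.5, 8.6, -3.5, 0.02, -0.02, -0.0], [0, -41.5, 8.6, -3.5, 0.02, -0.02, -0.0], [0, -41.5, 8.6, -3.4, 0.02, -0.02, -0.0], [0, -41.5, 8.6, -3.4, 0.02, -0.02, -0.0]]
[[0, -41.5, 8.6, -3.4, 0.02, -0.02, -0.0], [0, -41.5, 8.6, -3.4, 0.02, -0.02, -0.0], [0, -41.5, 8.6, -3.4, 0.02, -0.02, -0.0]]
```

Emit:
drive_tool:
  moves:
    - [0,-38.7,9.9,-15,0,0,0]
    - [0,-38.7,9.9,-15,0,0,0]
    - [0,-38.7,9.9,0,0,0,0]
    - [0,-38.7,9.9,0,0,0,0]
    - [0,-38.7,9.9,0,0,0,0]

```text
time_s: 18.25
tcp_pos: [558.4, -5.7, 265.5]
tcp_rot: [3.141, -0.0, 1.313]
force: [0.9, -0.5, -0.8]
grip_width: 40.5
grip_force: 30.0
```

Emit:
drive_tool:
  moves:
    - [0,-38.7,9.9,0,0,0,0]
    - [0,-38.7,9.9,0,0,0,0]
    - [0,0,0,0,0,0,0]
    - [0,0,0,0,0,0,0]
    - [0,0,0,0,0,0,0]

```text
time_s: 18.75
tcp_pos: [558.2, -82.8, 264.7]
tcp_rot: [-3.141, -0.001, 1.314]
force: [0.6, 0.4, -0.7]
grip_width: 39.9
grip_force: 30.0
```

Emit:
drive_tool:
  moves:
    - [0,0,0,0,0,0,0]
    - [0,0,0,0,0,0,0]

```text
time_s: 18.95
tcp_pos: [558.4, -82.6, 264.5]
tcp_rot: [-3.141, -0.0, 1.315]
force: [-0.4, 0.7, -0.4]
grip_width: 40.4
grip_force: 30.0
```

```bash
python3 -c "
from h import *
plan(559.0,-84.3,203,-14.8,0)"
```

```text
n 2 a0 -14.7 d -0.1 [558.4 -82.6 264.5]
[[0, -0.7, 0.5, 30.8, -0.01, -0.0, 0.06], [0, -0.7, 0.5, 30.8, -0.01, -0.0, 0.06]]
```

Emit:
drive_tool:
  moves:
    - [0,-1.4,1,25,0,0,0]
    - [0,0,0,25,0,0,0]
    - [0,0,0,12,0,0,0]
    - [0,0,0,0,0,0,0]
    - [0,0,0,0,0,0,0]

```text
time_s: 19.45
tcp_pos: [559.2, -85.5, 203.0]
tcp_rot: [3.141, 0.0, 1.313]
force: [0.7, -0.0, -0.5]
grip_width: 40.2
grip_force: 30.0
```

Emit:
drive_tool:
  moves:
    - [0,0,0,2,0,0,0]
    - [0,0,0,2,0,0,0]
    - [0,0,0,2,0,0,0]
    - [0,0,0,0,0,0,0]

```text
time_s: 19.85
tcp_pos: [559.2, -85.4, 196.8]
tcp_rot: [3.141, -0.0, 1.313]
force: [-0.4, 0.0, -0.7]
grip_width: 40.1
grip_force: 30.0
```

Emit:
drive_tool:
  moves:
    - [0,1,-0.2,2,0,0,0]
    - [0,0,0,2,0,0,0]
    - [0,0,0,0,0,0,0]

```text
time_s: 20.15
tcp_pos: [558.8, -84.4, 192.2]
tcp_rot: [-3.141, 0.0, 1.313]
force: [-0.2, 0.0, -1.0]
grip_width: 40.4
grip_force: 30.0
```

Emit:
drive_tool:
  moves:
    - [0,0,0,2,0,0,0]
    - [0,0,0,2,0,0,0]
    - [0,0,0,0,0,0,0]

```text
time_s: 20.45
tcp_pos: [558.8, -84.5, 188.2]
tcp_rot: [-3.141, 0.0, 1.313]
force: [0.0, 0.1, -0.9]
grip_width: 40.4
grip_force: 30.0
```

Emit:
drive_tool:
  moves:
    - [0,0,0,2,0,0,0]
    - [0,0,0,2,0,0,0]
    - [0,0,0,0,0,0,0]

```text
time_s: 20.75
tcp_pos: [558.8, -84.5, 184.4]
tcp_rot: [-3.141, 0.0, 1.313]
force: [-0.6, 0.6, 1.0]
grip_width: 40.0
grip_force: 30.0
```

Well aligned. Now past the balls.

Emit:
drive_tool:
  moves:
    - [0,0,0,1.5,0,0,0]
    - [0,0,0,1.5,0,0,0]
    - [0,0,0,0,0,0,0]

```text
time_s: 21.05
tcp_pos: [558.9, -84.5, 181.4]
tcp_rot: [-3.142, 0.0, 1.313]
force: [-0.9, -0.6, 0.3]
grip_width: 40.3
grip_force: 30.0
```

Emit:
drive_tool:
  moves:
    - [0,0,0,1.5,0,0,0]
    - [0,0,0,1.5,0,0,0]
    - [0,0,0,0,0,0,0]

```text
time_s: 21.35
tcp_pos: [558.8, -84.5, 178.2]
tcp_rot: [-3.141, 0.0, 1.313]
force: [-0.5, -0.1, -2.5]
grip_width: 40.2
grip_force: 30.0
```

Emit:
drive_tool:
  moves:
    - [0,0,0,2,0,0,0]
    - [0,0,0,2,0,0,0]
    - [0,0,0,0,0,0,0]

```text
time_s: 21.65
tcp_pos: [558.9, -84.5, 174.2]
tcp_rot: [-3.141, 0.0, 1.313]
force: [-0.4, 0.1, -0.0]
grip_width: 40.0
grip_force: 30.0
```

Emit:
drive_tool:
  moves:
    - [0,0,0,2,0,0,0]
    - [0,0,0,2,0,0,0]
    - [0,0,0,0,0,0,0]

```text
time_s: 21.95
tcp_pos: [558.8, -84.4, 170.2]
tcp_rot: [-3.141, 0.0, 1.313]
force: [0.4, -0.2, -1.8]
grip_width: 40.3
grip_force: 30.0
```

Emit:
drive_tool:
  moves:
    - [0,0,0,2,0,0,0]
    - [0,0,0,2,0,0,0]
    - [0,0,0,0,0,0,0]

```text
time_s: 22.25
tcp_pos: [558.8, -84.4, 166.2]
tcp_rot: [-3.141, 0.0, 1.313]
force: [0.7, 0.0, -3.0]
grip_width: 40.0
grip_force: 30.0
```

Emit:
drive_tool:
  moves:
    - [0,0,0,2,0,0,0]
    - [0,0,0,2,0,0,0]
    - [0,0,0,0,0,0,0]

```text
time_s: 22.55
tcp_pos: [558.8, -84.4, 162.2]
tcp_rot: [-3.141, 0.0, 1.313]
force: [-0.0, 0.0, -1.7]
grip_width: 40.6
grip_force: 30.0
```

Emit:
drive_tool:
  moves:
    - [0,0,0,1.5,0,0,0]
    - [0,0,0,0,0,0,0]

```text
time_s: 22.75
tcp_pos: [558.9, -84.5, 160.9]
tcp_rot: [-3.141, 0.0, 1.313]
force: [-0.2, -0.5, -0.6]
grip_width: 40.2
grip_force: 30.0
```

Emit:
drive_tool:
  moves:
    - [0,0,0,1,0,0,0]
    - [0,0,0,0,0,0,0]

```text
time_s: 22.95
tcp_pos: [559.0, -84.5, 160.0]
tcp_rot: [3.141, 0.0, 1.313]
force: [-0.7, 0.5, 0.7]
grip_width: 40.3
grip_force: 30.0
```

Emit:
drive_tool:
  moves:
    - [0,0,0,1,0,0,0]
    - [0,0,0,0,0,0,0]

```text
time_s: 23.15
tcp_pos: [559.1, -84.5, 159.1]
tcp_rot: [3.141, -0.0, 1.313]
force: [-0.2, 0.1, 2.7]
grip_width: 39.9
grip_force: 30.0
```

Emit:
drive_tool:
  moves:
    - [0,0,0,0.7,0,0,0]
    - [0,0,0,0,0,0,0]

```text
time_s: 23.35
tcp_pos: [558.9, -84.4, 158.2]
tcp_rot: [-3.141, 0.0, 1.313]
force: [-0.5, 0.5, 0.4]
grip_width: 40.2
grip_force: 30.0
```

Emit:
drive_tool:
  moves:
    - [0,0,0,0.5,0,0,0]
    - [0,0,0,0,0,0,0]

```text
time_s: 23.55
tcp_pos: [559.0, -84.5, 157.8]
tcp_rot: [3.142, 0.0, 1.313]
force: [-0.3, -0.6, 0.8]
grip_width: 40.1
grip_force: 30.0
```

Emit:
drive_tool:
  moves:
    - [0,0,0,0.4,0,0,0]
    - [0,0,0,0,0,0,0]

```text
time_s: 23.75
tcp_pos: [559.0, -84.6, 157.5]
tcp_rot: [3.141, 0.0, 1.313]
force: [-0.7, -0.0, 2.9]
grip_width: 40.5
grip_force: 30.0
```

Emit:
drive_tool:
  moves:
    - [0,0,0,0.4,0,0,0]
    - [0,0,0,0,0,0,0]

```text
time_s: 23.95
tcp_pos: [559.1, -84.6, 157.1]
tcp_rot: [3.141, 0.0, 1.313]
force: [-0.8, -0.4, 2.4]
grip_width: 40.4
grip_force: 30.0
```

Emit:
drive_tool:
  moves:
    - [0,0,0,0.4,0,0,0]
    - [0,0,0,0,0,0,0]

```text
time_s: 24.15
tcp_pos: [559.1, -84.6, 156.8]
tcp_rot: [3.141, -0.0, 1.313]
force: [-0.4, -0.1, 5.6]
grip_width: 40.2
grip_force: 30.0
```

Emit:
drive_tool:
  moves:
    - [0,0,0,0.3,0,0,0]
    - [0,0,0,0,0,0,0]

```text
time_s: 24.35
tcp_pos: [559.1, -84.6, 156.6]
tcp_rot: [3.141, -0.0, 1.313]
force: [-1.1, 1.0, 5.9]
grip_width: 40.3
grip_force: 30.0
```

One more small press to confirm the floor, then release.

Emit:
drive_tool:
  moves:
    - [0,0,0,0.4,0,0,0]
    - [0,0,0,0,0,0,0]

```text
time_s: 24.55
tcp_pos: [559.1, -84.6, 156.3]
tcp_rot: [3.141, -0.0, 1.313]
force: [-0.7, 0.2, 8.0]
grip_width: 40.2
grip_force: 30.0
```

Emit:
drive_tool:
  moves:
    - [0,0,0,-0.9,0,0,0]
    - [0.8,0,0,0,0,0,0]
    - [0.8,0,0,0,0,0,0]
    - [0.8,0,0,0,0,0,0]
    - [0.8,0,0,0,0,0,0]

```text
time_s: 25.05
tcp_pos: [559.0, -84.4, 156.6]
tcp_rot: [-3.141, 0.0, 1.313]
force: [0.1, -0.7, 0.2]
grip_width: 67.5
grip_force: 0.0
```

Emit:
drive_tool:
  moves:
    - [1,0,0,-30,0,0,0]
    - [1,0,0,-30,0,0,0]
    - [1,-30,-24,-10,0,0,0]
    - [1,-30,-24,0,0,0,0]
    - [1,-30,-24,5,0,0,0]

```text
time_s: 25.55
tcp_pos: [465.8, -153.8, 222.5]
tcp_rot: [3.14, -0.0, 1.313]
force: [-0.2, -0.6, 0.2]
grip_width: 92.5
grip_force: 0.0
```

Emit:
drive_tool:
  moves:
    - [1,0,-38,10,0,0,0]
    - [1,0,-38,10,0,0,0]
    - [1,0,0,0,0,0,0]
    - [1,0,0,0,0,0,0]

```text
time_s: 25.95
tcp_pos: [392.8, -133.6, 202.0]
tcp_rot: [3.141, -0.0, 1.313]
force: [1.0, 0.9, -0.1]
grip_width: 92.9
grip_force: 0.0
```

```bash
python3 chk.py; python3 needle.py
```

```text
25.95 [ 392.80572165 -133.6124988   202.04197702] [ 1.03133469  0.89056295 -0.07711946]
side
[237, 162, 13, 10, 114] z 94.7 [558. 335.  92.]
[211, 175, 13, 11, 127] z 94.6 [455. 300.  92.]
[319, 197, 25, 19, 299] z 187.2 [555. -90. 185.]
[351, 232, 23, 20, 364] z 187.1 [ 523. -211.  186.]
scene
[201, 190, 13, 5, 47] z 96.5 [558. 337.  94.]
[338, 192, 7, 7, 36] z 188.3 [554. -77. 187.]
[380, 208, 17, 11, 116] z 187.7 [ 525. -208.  186.]
wrist
hub [451.4 -78.9  54.8] uv [272. 384.  45. 207.] green r 35-44 span 0.29 mid 3.312 mean 3.315 needle a 3.268 -> 0.944 / 0.948
side
hub [452.9 -75.7  55.6] uv [262. 321. 228. 307.] green r 32-41 span 0.33 mid 3.332 mean 3.347 needle a 3.256 -> 0.975 / 0.991
scene
hub [452.9 -78.5  56.3] uv [285. 354. 227. 296.] green r 35-42 span 0.29 mid 3.383 mean 3.389 needle a 3.289 -> 0.993 / 1.000
```

Emit:
drive_tool:
  moves:
    - [1,0,15,-40,0,0,0]
    - [1,0,15,-40,0,0,0]
    - [1,0,15,-30,0,0,0]
    - [1,0,0,0,0,0,0]
    - [1,0,0,0,0,0,0]

```text
time_s: 26.7
tcp_pos: [436.9, -145.1, 311.9]
tcp_rot: [3.141, -0.0, 1.313]
force: [-0.7, 0.9, -0.1]
grip_width: 92.9
grip_force: 0.0
```

```bash
python3 chk.py; python3 -c "
from cap import *
caps(cam('wrist'))
print(r.get_obs()['joint_velocities'].round(3))"
```

```text
26.7 [ 436.87082513 -145.12352885  311.8879052 ] [-0.74453632  0.89578213 -0.08386706]
side
[237, 162, 13, 10, 119] z 94.6 [558. 334.  92.]
[211, 175, 14, 11, 140] z 94.4 [457. 298.  92.]
[315, 185, 29, 31, 487] z 187.3 [561. -47. 186.]
[351, 232, 23, 20, 366] z 187.2 [ 522. -210.  186.]
scene
[319, 185, 15, 6, 74] z 188.3 [573. -28. 187.]
[201, 190, 13, 5, 47] z 96.3 [559. 337.  95.]
[339, 192, 15, 7, 66] z 187.8 [560. -87. 187.]
[380, 208, 17, 11, 117] z 187.6 [ 524. -208.  186.]
[377, 3, 48, 52, 1895] top z 187.1 circ 573.2 -25.5 r 19.6 med [572.9 -25.3]
[372, 85, 42, 43, 1422] top z 186.7 circ 557.7 -84.9 r 18.8 med [557.9 -84.6]
[360, 218, 40, 35, 1054] top z 186.6 circ 527.7 -205.4 r 20.2 med [ 527.5 -203.9]
[ 0.002  0.003  0.002  0.001  0.001  0.004 -0.001]
```

All three caps are level at about 187 mm, the needle reads about 0.95 in green, and the spares are standing.

```bash
python3 -c "
from bench import r
print(r.sign_off())"
```

```text
the job is handed in; nothing more can be done
None
```

I pushed two green-capped tubes fully home (wells 3 and 2); the needle rests in the green zone at about 0.95 rad, the spare tubes still stand on the bench, and the job is handed in, though sign-off gave no verdict.

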